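# Hook the insert out of the heater well

## Task

Take the extractor hook from its holder and with it draw the insert that has a wire loop up out of its deep well in the dry-block heater; keep the fingers off the insert. Set it down gently, standing upright in the flat steel tray, unhook it, and hang the hook back upright in its holder.

Things in the scene. Friction and masses are not known exactly. Their poses are not given: they have to be found in the camera images.
- hook_grip (a point): Extractor hook, loose, 150 g, hanging upright in its holder. Point: grip place on the axis of its black square handle (18 x 18 mm, 70 mm long; grip across either pair of faces), 35 mm below the top. Axes: z up, x the way the hook's tip points. A 56 mm collar, 6 mm thick, lies below the handle, its underside 38 mm below this point. From it a 6 mm round shank goes down at x = -8.5 mm.
- hook_bend (a point): Lower end of the same hook, 130 mm below the grip point: middle of the 6 mm round arm that runs from the shank (x = -8.5 mm) to the tip (x = +8.5 mm, turned up, its top 10 mm above this point). Gap between shank and tip 11 mm, centred here, so a hooked bar hangs under the handle's axis. The hook is 23 mm long in x, 6 mm wide in y; lowest surface 3 mm below. Axes as the grip point.
- insert_loop (a point): Insert with a wire loop, loose, 200 g: aluminium disc 72 mm across, 24 mm high, standing in either well of the heater. Point: middle of the top bar of its upright 5 mm wire loop, on the disc's axis, 56 mm above the underside. Axes: z up, y along the bar, x through the loop. Opening below the bar: 35 mm wide (top corners bevelled 7 mm), 29.5 mm high from disc to bar. Pulls out freely.
- heater: Dry-block heater, fixed: grey box 116 (x) x 220 (y) mm, 110 mm high. Origin: centre of its underside, z up. Two round wells, 82 mm across, centred at y = +52.5 and -52.5 mm, mouths at 110 mm height, floors at 6 mm. One holds the insert with the loop (up to 5 mm play all round), the other a like disc with a small stub and no loop, which is fixed and stays.
- tray_in (a point): Flat square steel tray, fixed, 124 x 124 mm outside, wall 4 mm, rim 12 mm high. Point: centre of its inner floor (116 x 116 mm); z up, x and y along its sides.
- holder_opening (a point): Holder of the hook: fixed dark steel stand 90 x 76 mm, 100 mm high: base, back plate at +x, and a 6 mm top plate with a square 38 x 38 mm opening. Point: centre of the opening at the top plate's upper face; z up, x and y along its sides. Hung up, the hook passes down the opening, its x axis along the holder's x, and the collar lies on the plate: grip point 38 mm above this point.
Things that resemble listed ones, but are neither listed nor needed, are in the scene too. What is shaped like the part that bears insert_loop but brown, green or yellow is not meant.

How it is judged:
On the way:
1. the insert hangs on the hook, clear above its well (height (world z) of insert_loop above 0.168 m and contact force between hook and insert above 0.5 N), for 0.2 s.
At the end, for the whole second after the job is handed in: The insert stands upright (within about 6 degrees) and at rest on the tray's floor, wholly inside the rim, and the hook hangs upright (within about 7 degrees) and at rest in its holder, collar on the top plate, in any turn (x of insert_loop in the frame of tray_in between -0.025 and 0.025 m and y of insert_loop in the frame of tray_in between -0.025 and 0.025 m and z of insert_loop in the frame of tray_in between 0.052 and 0.06 m and angle between insert_loop's own z axis and vertical below 0.1 rad and linear speed of each of insert, hook below 0.02 m/s and horizontal distance between hook_grip and holder_opening below 0.02 m and z of hook_grip in the frame of holder_opening between 0.032 and 0.044 m and angle between hook_grip's own z axis and vertical below 0.12 rad); the robot touches nothing.
It fails at once if the fingers touch the insert (contact force between the fingers and insert above 0.5 N).
It fails at once if the insert is dropped or slammed down (faster than 0.6 m/s near the tray's height) (linear speed of insert above 0.6 m/s and height (world z) of insert_loop below 0.1 m).
It also fails if it takes over 58 s, if anything falls off the work surface, if the arm or the gripper's body presses on something with over 40 N, if the wrist force passes 120 N, or if a joint passes its speed limit or range.

## Robot

A 7-joint arm with a two-finger parallel gripper is mounted at the origin on a cart in front of the work surface, level with it; the furniture and walls round the work are solid. World frame = base frame: x ahead of the robot, y to its left, z up, the work surface at z = 0. Lengths are in m, angles in rad, forces in N, time in s.
With the tool pointing down it reaches from about 0.4 to 0.85 m from the base axis. Payload 10.4 kg.
Tool frame: the origin (TCP) lies at the centre of the arm's flange, where the gripper is bolted on; the fingertips stand 182 mm ahead of it and the grasp point (between the pads) lies 164 mm ahead of it; z points along the fingers, y is the line along which they close (so a half turn about z gives the same grasp; the last joint's range is limited). The gripper opens to 87 mm and grips with 3 to 60 N. Pads are 19 mm wide; open, the fingers measure 117 mm over their backs; the gripper's body (75 mm by 190 mm) begins 51 mm behind the grasp point.
Start: joints at [-1.174, 0.332, -0.065, 1.46, 0.022, 1.35, -0.088], TCP at [0.255, 0.571, 0.405] pointing down, gripper open.
Joint ranges: [-2.6, 2.6], [-0.5, 2.12], [-1.47, 1.34], [0.16, 2.42], [-1.27, 4.41], [0.06, 2.06], [-2.6, 2.6]. Speed limits (rad/s): [2.22, 2.22, 2.79, 2.79, 3.14, 3.14, 3.14].

## Interface

Orientations are given as a unit quaternion [x, y, z, w].
In Python, from bench import r, eyes, job gives the robot as it stands. The module is installed in compiled form; this text tells all that it offers.
- The arm moves only by the shell command python3 -m inch 'ROWS' [OPENING] [FORCE]. ROWS is JSON, a list of rows, each a list of 6 numbers: the shift along the tool's x, y, z normalised to -1 to 1, where 1 is 4 cm, then the turn, a rotation vector about the tool's x, y, z normalised to -1 to 1, where 1 is 0.12 rad. In form: [[x, y, z, wx, wy, wz], ...]. A call has exactly 5 rows; each row shifts and turns the commanded pose from where the row before left it, along the tool's axes as they then stand; what a row does not reach is not made up. A row lasts 1/12 s, in which the tool goes at most 41.7 mm and 7.16 degrees, less where a joint would pass 70% of its speed; a pose out of reach is approached as far as the arm can. A call with a number of a shift or a turn outside -1 to 1 is refused whole. A call with a gripper value outside its range is refused whole. OPENING is the gripper command: -1 is shut, 1 is fully open, values between are in proportion, set as the call begins (- or left out, the last holds). The fingers move at their own pace and stop on an object; FORCE is the grip in N (left out, the last holds). Time passes only in rows, so rows that do not move let the fingers close, or fill a call up. It gives the time, the measured TCP pose, the force, the opening and the grip force at its end, in the units of the state.
- r.read_state(): the state, without advancing time (a new reading comes with each control period).
- eyes.camera(name): name is "scene" or "top"; returns a dict with "pixels" (420x560x3 uint8, red, green, blue), "fx", "fy", "cx", "cy" (pixels), "extrinsics" (4x4, takes a point from camera to world coordinates). Camera axes: x right, y down, z forward; pixel columns grow to the right and rows downward; lengths in m; the calibration is good to about 2 mm. A picture is of the moment at which its call begins. There is no depth.
- job.close_job(): hands the job in; it is judged then, once.
The state is a dict: "time": time; "joint_positions": joint angles; "joint_vel": joint speeds; "joint_torque": joint torques, N m; "ee_pos": TCP position; "eef_rot": TCP orientation; "ft_force": force on the tool from outside, world axes, zero at the start; "torque": the same for the moment, N m; "width": finger opening in m; "grip_force": force on a finger pad.
Only numpy, scipy, OpenCV 4.12 (cv2) and the standard library are available. Lean on these libraries where they do the work, as an engineer would, in place of code of your own. Each camera call takes 0.05 s, during which the arm holds its last target. There are 200 camera calls.

## Working session

There is one attempt and no reset: what is moved stays moved. The work goes in short steps, Python scripts to look and compute and a shell command to move; the robot and the scene stay as the last step left them, time stands still between calls to the robot, and variables do not carry over. Pictures are saved under pics/ and viewed, at most 11 in all, crops included, and the job is handed in when it is done.

```bash
mkdir -p pics
python3 - <<'E'
from bench import r,eyes,job
import cv2,numpy as np
for n in("scene","top"):
    c=eyes.camera(n); cv2.imwrite(f"pics/{n}0.png",c["pixels"][...,::-1]); np.savez(f"{n}0.npz",**c)
    print(n,c["fx"],c["cx"],c["cy"],np.round(c["extrinsics"],4).tolist())
s=r.read_state();print(s["time"],s["ee_pos"],s["eef_rot"],s["width"])
E
```

```text
scene 474.6118754868914 271.25608385761535 205.14141562966887 [[0.8084, -0.2604, 0.5279, 0.0272], [-0.5886, -0.3593, 0.7242, -0.7253], [0.0011, -0.8962, -0.4437, 0.5591], [0.0, 0.0, 0.0, 1.0]]
top 413.5244738194174 273.76680729203065 218.6397996538677 [[-0.0283, -0.9881, 0.151, 0.3731], [-0.9991, 0.0329, 0.0277, 0.0068], [-0.0323, -0.15, -0.9882, 1.1291], [0.0, 0.0, 0.0, 1.0]]
0.1 [0.25468317 0.57062932 0.40402514] [ 2.08356129e-01  9.78052806e-01 -6.49392272e-04 -1.02072632e-04] 0.0870456355839559
```

View pics/scene0.png

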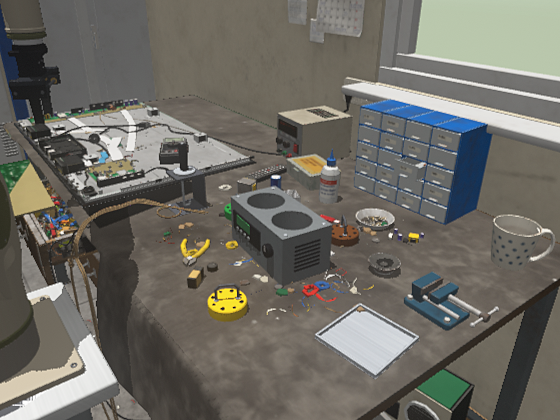

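View pics/top0.png

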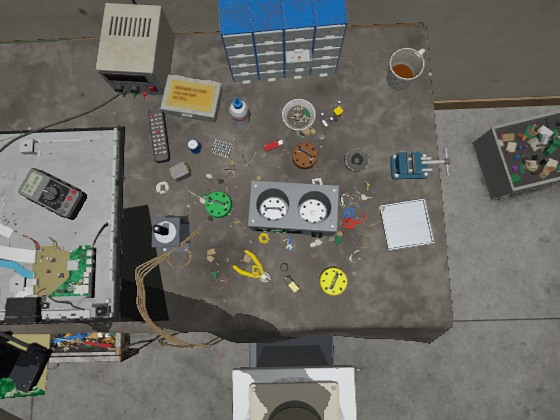

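The top view shows the holder with the hook near (168,232), the heater near (293,208) with its wells at (272,207) and (313,209), and the tray near (407,224). I'll enlarge these areas.

```bash
cat > h.py <<'E'
import numpy as np,cv2
def load(n):
    return dict(np.load(n+"0.npz"))
def ray(c,u,v,z):
    E=c["extrinsics"];d=E[:3,:3]@np.array([(u-c["cx"])/c["fx"],(v-c["cy"])/c["fy"],1]);o=E[:3,3]
    return o+d*(z-o[2])/d[2]
def proj(c,p):
    E=c["extrinsics"];q=E[:3,:3].T@(np.asarray(p,float)-E[:3,3])
    return np.array([c["cx"]+c["fx"]*q[0]/q[2],c["cy"]+c["fy"]*q[1]/q[2]])
E
python3 - <<'E'
from h import *
t=load("top")["pixels"][...,::-1];s=load("scene")["pixels"][...,::-1]
def crop(im,x,y,w,h,k):return cv2.resize(im[y:y+h,x:x+w],None,fx=k,fy=k,interpolation=cv2.INTER_CUBIC)
a=np.vstack([np.hstack([crop(t,145,205,50,50,6),crop(s,140,130,83,83,300/83)[:300,:300]]),crop(t,243,172,100,50,6)])
cv2.imwrite("pics/c1.png",a)
b=np.hstack([crop(t,370,190,75,75,5),crop(s,225,170,115,113,3.3)[:375]])
cv2.imwrite("pics/c2.png",b);print(a.shape,b.shape)
E
```

```text
Traceback (most recent call last):
ValueError: all the input array dimensions except for the concatenation axis must match exactly, but along dimension 0, the array at index 0 has size 375 and the array at index 1 has size 373
```

View pics/c1.png

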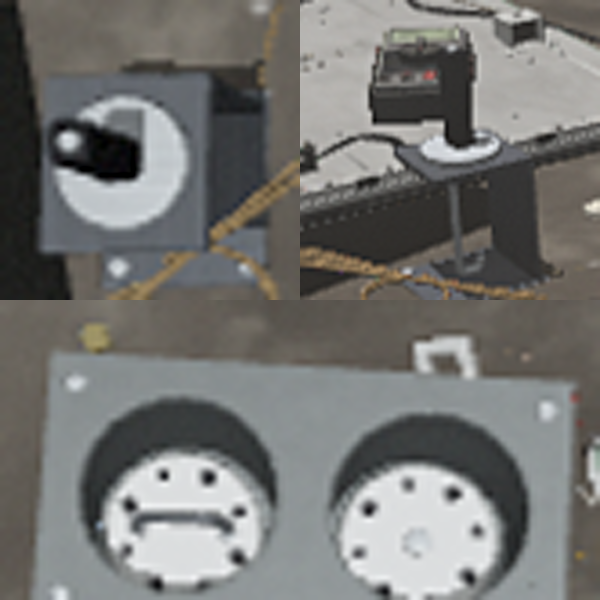

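The left well (top image about (273,209)) holds the insert with the loop, and its bar runs almost along the image row. The hook hangs in the holder with its white collar at (165,232) and its handle top near (157,228). The holder's back plate is on the image right, which is −y.

```bash
cat > m.py <<'E'
from h import *
t=load("top");im=t["pixels"][...,::-1].copy();hsv=cv2.cvtColor(im,cv2.COLOR_BGR2HSV);g=cv2.cvtColor(im,cv2.COLOR_BGR2GRAY)
def comp(mask,u,v,x0,y0,x1,y1):
    m=np.zeros_like(mask);m[y0:y1,x0:x1]=mask[y0:y1,x0:x1]
    n,l,st,ce=cv2.connectedComponentsWithStats(m)
    k=l[v,u] or 1+np.argmax(st[1:,4]); return (l==k).astype(np.uint8)
def rect(m,z,name):
    p=cv2.findContours(m,0,cv2.CHAIN_APPROX_NONE)[0];p=max(p,key=len)[:,0]
    w=np.array([ray(t,a,b,z)[:2] for a,b in p],np.float32)
    r=cv2.minAreaRect(w);print(name,np.round(r[0],4),np.round(r[1],4),round(r[2],1),"px",p.min(0),p.max(0));return r
for (u,v) in [(292,190),(268,222),(262,212),(405,225),(150,225),(155,240),(165,238),(168,240),(160,230),(100,220),(230,230)]:print((u,v),im[v,u],hsv[v,u])
E
python3 m.py
python3 - <<'E'
from h import *
t=load("top")["pixels"][...,::-1];s=load("scene")["pixels"][...,::-1]
def crop(im,x,y,w,h,k):return cv2.resize(im[y:y+h,x:x+w],None,fx=k,fy=k,interpolation=cv2.INTER_NEAREST)
a=np.hstack([crop(t,370,190,75,75,5)[:370],crop(t,252,192,41,37,10)])
cv2.imwrite("pics/c2.png",a)
E
```

```text
(292, 190) [148 146 140] [ 98  14 148]
(268, 222) [149 148 141] [ 94  14 149]
(262, 212) [232 231 229] [100   3 232]
(405, 225) [206 202 196] [102  12 206]
(150, 225) [28 31 29] [50 25 31]
(155, 240) [106 102  96] [102  24 106]
(165, 238) [204 201 195] [100  11 204]
(168, 240) [208 205 198] [ 99  12 208]
(160, 230) [12 13  7] [ 85 118  13]
(100, 220) [163 165 164] [ 45   3 165]
(230, 230) [84 91 95] [19 30 95]
```

View pics/c2.png

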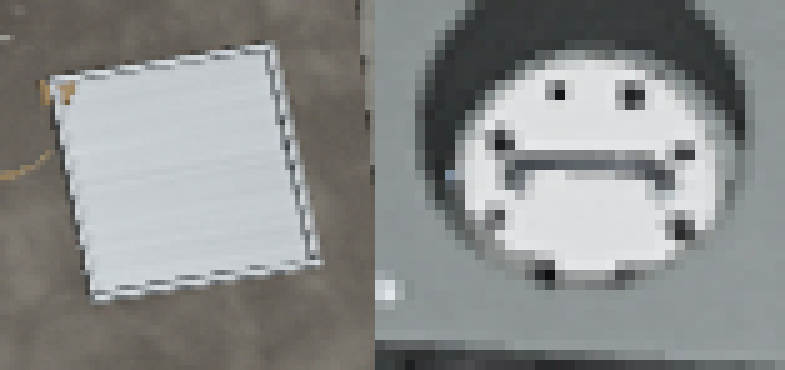

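```bash
cat >> m.py <<'E'
print("----")
# tray
Z=.012
C=np.array([ray(t,u,v,Z)[:2] for u,v in [(380.4,205.6),(424,199),(434,242.4),(389,250)]])
print("tray",C.mean(0),[round(float(np.linalg.norm(C[i]-C[i-1])),4) for i in range(4)],"dir",np.degrees(np.arctan2(*(C[0]-C[3])[::-1])))
# heater top
m=comp(((abs(g.astype(int)-146)<14)&(hsv[...,1]<30)).astype(np.uint8),292,190,235,170,350,245);rect(m,.11,"heater")
# wells: hole of heater mask
cs,hi=cv2.findContours(m,cv2.RETR_CCOMP,cv2.CHAIN_APPROX_NONE)
for c,h in zip(cs,hi[0]):
    if h[3]>=0 and len(c)>30:
        w=np.array([ray(t,a,b,.11)[:2] for a,b in c[:,0]],np.float32);print("well",cv2.minEnclosingCircle(w),cv2.fitEllipse(w))
# disc top z=.03
m=comp((g>190).astype(np.uint8),262,212,245,190,296,228)
c=max(cv2.findContours(m,0,cv2.CHAIN_APPROX_NONE)[0],key=len)
w=np.array([ray(t,a,b,.03)[:2] for a,b in c[:,0]],np.float32);print("disc",cv2.minEnclosingCircle(w))
# bar: darkness weighted centroid per column
P=[]
for u in range(266,281):
    col=np.clip(225-g[205:212,u].astype(float),0,None);P.append((u,(col*np.arange(205,212)).sum()/col.sum()))
P=np.array(P);k=np.polyfit(P[:,0],P[:,1],1);print("bar rows",P[[0,7,-1]].round(1).tolist(),k)
rr=g[208,258:290];print(rr)
a=ray(t,266,np.polyval(k,266),.062);b=ray(t,280,np.polyval(k,280),.062);print("bar",a,b,"dir",np.degrees(np.arctan2(*(a-b)[1::-1])))
# collar, holder top plate, handle
m=comp((g>170).astype(np.uint8),166,240,150,215,182,250);c=max(cv2.findContours(m,0,cv2.CHAIN_APPROX_NONE)[0],key=len)
w=np.array([ray(t,a,b,.106)[:2] for a,b in c[:,0]],np.float32);print("collar",cv2.minEnclosingCircle(w))
m=comp(((g>75)&(hsv[...,0]>85)).astype(np.uint8),155,242,150,214,182,250);rect(m,.1,"plate")
np.set_printoptions(linewidth=250)
print(g[222:246,150:184])
E
python3 m.py|sed '1,/----/d'
```

```text
tray [ 0.5170303  -0.32067386] [0.1223, 0.1197, 0.1202, 0.1219] dir 6.937518624458623
heater [ 0.5629 -0.0143] [0.2192 0.1189] 84.5 px [248 181] [337 230]
well ((0.5557880997657776, -0.06601850688457489), 0.0450679287314415) ((0.556706964969635, -0.06679725646972656), (0.08449750393629074, 0.08664549142122269), 166.1103515625)
well ((0.5659923553466797, 0.03822539001703262), 0.04536011070013046) ((0.5671736001968384, 0.03767230734229088), (0.08499852567911148, 0.0880279466509819), 155.27647399902344)
disc ((0.5660780668258667, 0.03902881219983101), 0.03395010903477669)
bar rows [[266.0, 208.6], [273.0, 207.8], [280.0, 209.2]] [3.94991947e-02 1.97275046e+02]
[ 39  60 163 216 224 226 184 115  72  72  77  78  94  96  99  98  99 106
 117 113  94  88 122 176 187 213 225 209 156 146 122 139]
bar [0.56563398 0.05625772 0.062     ] [0.5629107  0.01959308 0.062     ] dir 85.75213196477509
collar ((0.505653977394104, 0.31017005443573), 0.02717878483235836)
plate [0.5023 0.3079] [0.0837 0.0735] 0.9 px [152 217] [181 249]
[[ 23  94 104 107 106 104 102 103 100  99 134 186 192 193 197 198 196 198 
[... 2562 characters left out ...]
 59]
 [ 26  60  99 108 103 102 101 101 118 163 200 208 205 204 204 204 205 207 209 193 135 109 104 100 102 103 100 102 107  72  54  52  94 120]
 [ 28  58 102 106 104 102 100 101 100 110 117 134 173 193 195 196 189 172 132 116  99  98 104 102 101 102 101 104 106  71  50 116 112 123]
 [ 23  60  98 106 103 103 102 101 101 101 102  98 110 120 120 120 117 111  97  98 100 102 104 102 102 102 100 103 106  66 123 125 119  80]
 [ 26  59  99 106 104 101 101 102 104 105 104 101  97  98  98  99 100 100  99 101 101 101 105 102 102 102 102 103 107  64 107 120 112 106]
 [ 28  62 100 106 106 101 101 102 104 104 105 102 100 103 102 104 103 104 101 103 101 104 106 103 102 102 101 102 106  66  75 103 107 109]]
```

Run:
```python
from h import *
t=load("top");c=load("scene");s=c["pixels"][...,::-1]
a=cv2.resize(s[130:215,155:225],None,fx=7,fy=7,interpolation=cv2.INTER_NEAREST);cv2.imwrite("pics/c3.png",a)
print("handle top",ray(t,156,228.2,.173))
for p in [(.506,.31,.1),(.506,.31,.106),(.506,.31,.173),(.506,.31,.07),(.506,.3015,.05),(.506,.3185,.05),(.4975,.31,.05),(.5145,.31,.05)]: print(p,((proj(c,p)-[155,130])*7).round(0),proj(t,p).round(1))
```

```text
handle top [0.50566371 0.31138881 0.173     ]
(0.506, 0.31, 0.1) [200. 291.] [165.6 231.7]
(0.506, 0.31, 0.106) [199. 276.] [164.9 231.4]
(0.506, 0.31, 0.173) [183. 100.] [156.6 228. ]
(0.506, 0.31, 0.07) [206. 367.] [169.  233.1]
(0.506, 0.3015, 0.05) [221. 424.] [174.3 233.9]
(0.506, 0.3185, 0.05) [200. 409.] [167.9 234.1]
(0.4975, 0.31, 0.05) [190. 422.] [171.1 237.2]
(0.5145, 0.31, 0.05) [232. 411.] [171.1 230.8]
```

View pics/c3.png

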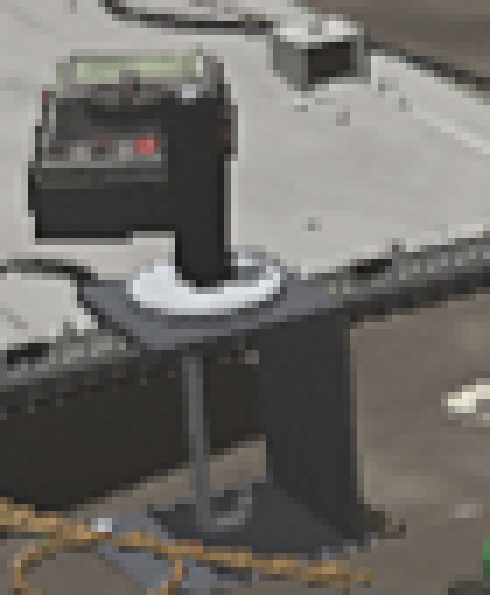

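The crop shows the shank near crop pixel (203,520) and the tip near (245,505). The tip therefore points to world +x, the same way as loop x to within about 4°, so the hook needs almost no turning. First I align the wrist and move above the handle.

```bash
python3 -m inch '[[0,0,0,0,0,-0.87],[0,0,0,0,0,-0.87],[0,0,0,0,0,-0.87],[0,0,0,0,0,-0.88],[0,0,0,0,0,0]]' 1 30
python3 -m inch '[[-0.6,-0.6,0,0,0,0],[-0.6,-0.6,0,0,0,0],[-0.6,-0.6,0,0,0,0],[-0.6,-0.6,0,0,0,0],[-0.6,-0.6,0,0,0,0]]'
python3 -m inch '[[-0.6,-0.7,0,0,0,0],[-0.6,-0.7,0,0,0,0],[-0.6,-0.7,0,0,0,0],[-0.6,-0.7,0,0,0,0],[0,0,0,0,0,0]]'
cat > st.py <<'E'
from bench import r
from scipy.spatial.transform import Rotation as R
import numpy as np,sys
s=r.read_state();m=R.from_quat(s["eef_rot"]).as_matrix();p=np.array(s["ee_pos"])
print("t",round(s["time"],2),"p",p.round(4),"y-yaw",np.degrees(np.arctan2(m[1,1],m[0,1])).round(2),"tilt",np.degrees(np.arccos(-m[2,2])).round(2),"F",np.round(s["ft_force"],1),"w",round(s["width"],4),round(s["grip_force"],1))
if len(sys.argv)>3: print("units to go",(m.T@(np.array([float(a) for a in sys.argv[1:4]])-p)/.04).round(2))
E
python3 st.py .506 .311 .302
```

```text
time: 0.52
ee_pos: [0.2548, 0.5706, 0.4043]
eef_rot: [-0.002, 1.0, -0.0, -0.0]
ft_force: [-0.4, -0.2, 0.3]
width: 0.087
grip_force: 0.0
time: 0.93
ee_pos: [0.3755, 0.4492, 0.4046]
eef_rot: [0.003, 1.0, -0.0, -0.0]
ft_force: [0.5, 1.1, 0.4]
width: 0.0866
grip_force: 0.0
time: 1.35
ee_pos: [0.4756, 0.3313, 0.4047]
eef_rot: [0.008, 1.0, -0.002, 0.001]
ft_force: [0.3, -0.4, -0.0]
width: 0.0873
grip_force: 0.0
t 1.35 p [0.4756 0.3313 0.4047] y-yaw 89.12 tilt 0.22 F [ 0.3 -0.4 -0. ] w 0.0873 0.0
units to go [-0.76 -0.49  2.57]
```

```bash
python3 -m inch '[[-0.38,-0.25,0,0,0,0],[-0.38,-0.24,0,0,0,0],[0,0,0,0,0,-0.1],[0,0,0,0,0,0],[0,0,0,0,0,0]]' >/dev/null
python3 st.py .506 .311 .302
python3 - <<'E'
from bench import eyes
import cv2
c=eyes.camera("top");im=c["pixels"][...,::-1]
d=eyes.camera("scene")["pixels"][...,::-1]
import numpy as np
f=lambda a:cv2.resize(a,(390,390),interpolation=cv2.INTER_CUBIC)
cv2.imwrite("pics/d1.png",np.hstack([f(im[165:285,100:220]),f(d[60:210,110:260])]))
E
```

```text
t 1.77 p [0.5003 0.3195 0.4045] y-yaw 90.55 tilt 0.04 F [-0.4  0.8 -0.7] w 0.0872 0.0
units to go [-0.14 -0.21  2.56]
```

View pics/d1.png

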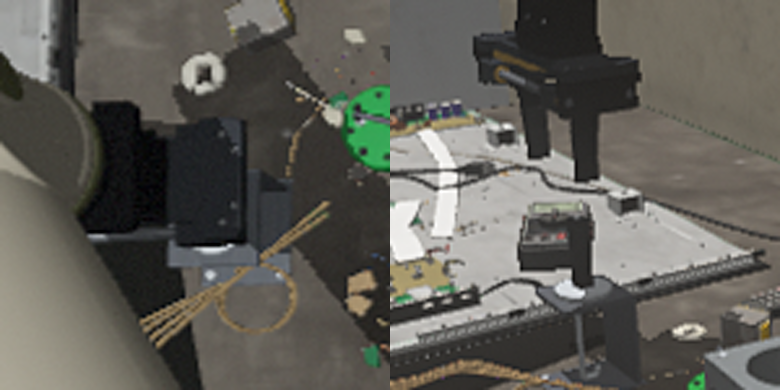

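The gripper stands above the hook with the fingers on either side of the handle. Next I descend.

```bash
python3 -m inch '[[-0.14,-0.21,0,0,0,0],[0,0,0.4,0,0,0],[0,0,0.4,0,0,0],[0,0,0.4,0,0,0],[0,0,0.4,0,0,0]]' >/dev/null
python3 -m inch '[[0,0,0.5,0,0,0],[0,0,0.4,0,0,0],[0,0,0,0,0,0],[0,0,0,0,0,0],[0,0,0,0,0,0]]' >/dev/null
python3 st.py .506 .311 .302
```

```text
t 2.7 p [0.5069 0.3106 0.3059] y-yaw 90.62 tilt 0.08 F [0.  1.5 0.8] w 0.087 0.0
units to go [0.02 0.01 0.1 ]
```

```bash
python3 -m inch '[[0,0,0.1,0,0,0],[0,0,0,0,0,0],[0,0,0,0,0,0],[0,0,0,0,0,0],[0,0,0,0,0,0]]' -1 40 >/dev/null
python3 -m inch '[[0,0,0,0,0,0],[0,0,0,0,0,0],[0,0,0,0,0,0],[0,0,0,0,0,0],[0,0,0,0,0,0]]' >/dev/null
python3 st.py .506 .311 .302
python3 -m inch '[[0,0,-0.1,0,0,0],[0,0,-0.4,0,0,0],[0,0,-0.6,0,0,0],[0,0,-0.8,0,0,0],[0,0,-0.8,0,0,0]]' >/dev/null
python3 -m inch '[[0,0,-0.8,0,0,0],[0,0,-0.6,0,0,0],[0,0,-0.4,0,0,0],[0,0,0,0,0,0],[0,0,0,0,0,0]]' >/dev/null
python3 st.py .506 .311 .302
```

```text
t 3.53 p [0.5066 0.3105 0.3008] y-yaw 90.63 tilt 0.0 F [ 0.3 -0.1 -0.4] w 0.0283 0.0
units to go [ 0.01  0.01 -0.03]
t 4.37 p [0.5065 0.3105 0.481 ] y-yaw 90.63 tilt 0.06 F [-0.1  0.2 -1.3] w 0.0178 40.0
units to go [0.02 0.01 4.47]
```

```bash
python3 -m inch '[[-0.1,-0.3,0,0,0,0],[-0.1,-0.7,0,0,0,0],[-0.1,-0.8,0,0,0,0],[-0.1,-0.8,0,0,0,0],[-0.1,-0.8,0,0,0,0]]' >/dev/null
python3 -m inch '[[-0.1,-0.8,0,0,0,0],[-0.1,-0.8,0,0,0,0],[-0.1,-0.8,0,0,0,0],[-0.1,-0.7,0,0,0,0],[-0.1,-0.3,0,0,0,0]]' >/dev/null
python3 -m inch '[[0,0,0,0,0,0.3],[0,0,0,0,0,0.3],[0,0,0,0,0,0],[0,0,0,0,0,0],[0,0,0,0,0,0]]' >/dev/null
python3 st.py .545 .0394 .335
cat > look.py <<'E'
import sys,numpy as np,cv2
from bench import r,eyes
from h import *
n=sys.argv[1]
for k in("scene","top"):
    c=eyes.camera(k);np.savez(f"{n}_{k}.npz",**c)
s=r.read_state();p=np.array(s["ee_pos"])
for k in("scene","top"):
    c=dict(np.load(f"{n}_{k}.npz"))
    print(k,"predicted grip/collar/bend",[proj(c,p+[0,0,-d]).round(1).tolist() for d in(.164,.199,.294)])
x,y=[int(v) for v in sys.argv[2:4]]; X,Y=[int(v) for v in sys.argv[4:6]]
f=lambda a:cv2.resize(a,(400,400),interpolation=cv2.INTER_NEAREST)
g=[dict(np.load(f"{n}_{k}.npz"))["pixels"][...,::-1] for k in("scene","top")]
cv2.imwrite(f"pics/{n}.png",np.hstack([f(g[0][y:y+100,x:x+100]),f(g[1][Y:Y+80,X:X+80])]))
E
python3 look.py e1 225 100 230 170
```

```text
t 5.62 p [0.5494 0.0387 0.4799] y-yaw 86.57 tilt 0.07 F [-0.3 -0.6 -1.5] w 0.0177 40.0
units to go [0.11 0.01 3.62]
scene predicted grip/collar/bend [[257.1, 107.4], [257.3, 124.6], [257.8, 168.6]]
top predicted grip/collar/bend [[268.4, 193.1], [269.1, 196.7], [270.9, 205.0]]
```

View pics/e1.png

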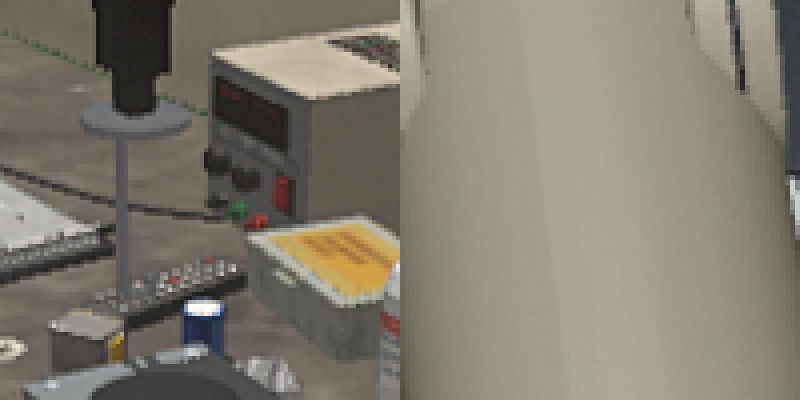

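Scene view: the hook hangs straight. Its collar is at (259,129), about 7 mm lower in the grip than nominal, and its x offset matches the fingers'. Next I lower it beside the bar, into the well.

```bash
python3 -m inch '[[0.11,0,0.2,0,0,0],[0,0,0.5,0,0,0],[0,0,0.6,0,0,0],[0,0,0.6,0,0,0],[0,0,0.4,0,0,0]]' >/dev/null
python3 st.py .545 .0394 .3425
python3 -m inch '[[0,0,0.4,0,0,0],[0,0,0.3,0,0,0],[0,0,0.2,0,0,0],[0,0,0.1,0,0,0],[0,0,0,0,0,0]]' >/dev/null
python3 st.py .545 .0394 .3425
```

```text
t 6.13 p [0.5442 0.0394 0.3859] y-yaw 86.55 tilt 0.14 F [-0.7 -0.5 -2.6] w 0.0179 40.0
units to go [-0.02  0.    1.08]
t 6.55 p [0.545  0.0393 0.3482] y-yaw 86.51 tilt 0.05 F [-0.5 -0.  -0.8] w 0.0175 40.0
units to go [0.   0.   0.14]
```

```bash
python3 -m inch '[[0,0,0.14,0,0,0],[0,0,0,0,0,0],[-0.1,0,0,0,0,0],[-0.1,0,0,0,0,0],[-0.1,0,0,0,0,0]]' >/dev/null
python3 st.py .565 .038 .3425
python3 -m inch '[[-0.1,0,0,0,0,0],[-0.1,0,0,0,0,0],[-0.02,0,0,0,0,0],[0,0,0,0,0,0],[0,0,0,0,0,0]]' >/dev/null
python3 st.py .565 .038 .3425
```

```text
t 6.97 p [0.5577 0.0385 0.3436] y-yaw 86.51 tilt 0.05 F [-0.5 -0.3 -1.1] w 0.0179 40.0
units to go [-0.18 -0.    0.03]
t 7.38 p [0.5659 0.038  0.3431] y-yaw 86.5 tilt 0.01 F [-0.3  0.4 -1.6] w 0.0177 40.0
units to go [ 0.02 -0.    0.01]
```

```bash
python3 -m inch '[[0,0,-0.15,0,0,0],[0,0,-0.15,0,0,0],[0,0,-0.15,0,0,0],[0,0,-0.15,0,0,0],[0,0,-0.15,0,0,0]]' >/dev/null
python3 st.py
python3 -m inch '[[0,0,-0.15,0,0,0],[0,0,-0.1,0,0,0],[0,0,0,0,0,0],[0,0,0,0,0,0],[0,0,0,0,0,0]]' >/dev/null
python3 st.py;python3 st.py
```

```text
t 7.8 p [0.5658 0.038  0.3739] y-yaw 86.51 tilt 0.01 F [ 0.1 -0.5 -3.8] w 0.0178 40.0
t 8.22 p [0.5658 0.038  0.3828] y-yaw 86.51 tilt 0.03 F [-0.6 -0.6 -2.9] w 0.0176 40.0
t 8.22 p [0.5658 0.038  0.3828] y-yaw 86.51 tilt 0.03 F [-0.6 -0.6 -2.9] w 0.0176 40.0
```

Fz has grown by about 2 N, so the insert hangs on the hook. I lift it clear.

```bash
python3 -m inch '[[0,0,-0.15,0,0,0],[0,0,-0.25,0,0,0],[0,0,-0.3,0,0,0],[0,0,-0.35,0,0,0],[0,0,-0.35,0,0,0]]' >/dev/null
python3 -m inch '[[0,0,-0.35,0,0,0],[0,0,-0.35,0,0,0],[0,0,-0.35,0,0,0],[0,0,-0.25,0,0,0],[0,0,-0.15,0,0,0]]' >/dev/null
python3 -m inch '[[0,0,-0.05,0,0,0],[0,0,0,0,0,0],[0,0,0,0,0,0],[0,0,0,0,0,0],[0,0,0,0,0,0]]' >/dev/null
python3 st.py .517 -.3205 .5
python3 look.py e2 210 90 230 170
```

```text
t 9.47 p [0.5659 0.038  0.4984] y-yaw 86.51 tilt 0.07 F [ 0.6 -0.3 -2.5] w 0.018 40.0
units to go [ 0.67 -9.02 -0.04]
scene predicted grip/collar/bend [[264.1, 97.0], [264.2, 114.4], [264.4, 158.9]]
top predicted grip/collar/bend [[268.2, 183.0], [269.0, 187.0], [270.8, 196.4]]
```

View pics/e2.png

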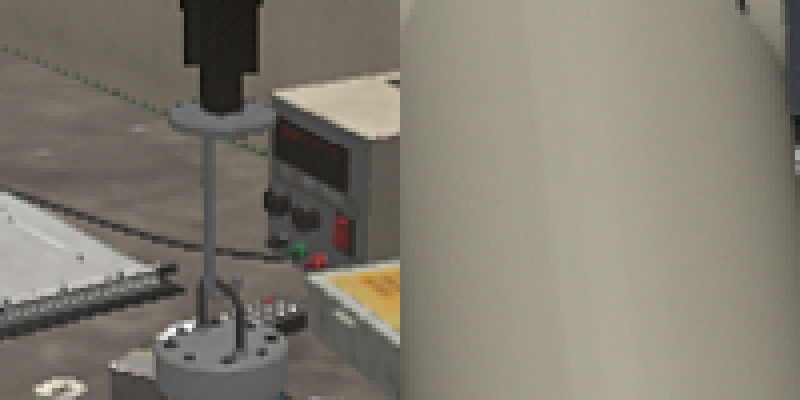

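The insert hangs on the hook (disc near (265,180) in scene), centred and level. I carry it gently to the tray.

```bash
python3 -m inch '[[0.02,-0.1,0,0,0,0],[0.02,-0.15,0,0,0,0],[0.02,-0.2,0,0,0,0],[0.02,-0.25,0,0,0,0],[0.02,-0.3,0,0,0,0]]' >/dev/null
python3 -m inch '[[0.02,-0.35,0,0,0,0],[0.02,-0.35,0,0,0,0],[0.02,-0.35,0,0,0,0],[0.02,-0.35,0,0,0,0],[0.02,-0.35,0,0,0,0]]' >/dev/null
python3 -m inch '[[0.03,-0.35,0,0,0,0],[0.03,-0.35,0,0,0,0],[0.03,-0.35,0,0,0,0],[0.03,-0.35,0,0,0,0],[0.03,-0.35,0,0,0,0]]' >/dev/null
python3 -m inch '[[0.02,-0.35,0,0,0,0],[0.02,-0.35,0,0,0,0],[0.02,-0.35,0,0,0,0],[0.02,-0.35,0,0,0,0],[0.02,-0.35,0,0,0,0]]' >/dev/null
python3 -m inch '[[0.02,-0.35,0,0,0,0],[0.02,-0.35,0,0,0,0],[0.02,-0.35,0,0,0,0],[0.02,-0.35,0,0,0,0],[0.02,-0.35,0,0,0,0]]' >/dev/null
python3 -m inch '[[0.02,-0.3,0,0,0,0],[0.02,-0.25,0,0,0,0],[0.02,-0.2,0,0,0,0],[0.02,-0.15,0,0,0,0],[0.02,-0.1,0,0,0,0]]' >/dev/null
python3 -m inch '[[0,0,0,0,0,0],[0,0,0,0,0,0],[0,0,0,0,0,0],[0,0,0,0,0,0],[0,0,0,0,0,0]]' >/dev/null
python3 st.py .517 -.3205 .36
```

```text
t 12.48 p [ 0.5183 -0.3192  0.4991] y-yaw 86.56 tilt 0.02 F [-0.4 -0.1 -3.2] w 0.0177 40.0
units to go [ 0.03 -0.03  3.48]
```

```bash
python3 -m inch '[[0,0,0.1,0,0,0],[0,0,0.2,0,0,0],[0,0,0.3,0,0,0],[0,0,0.4,0,0,0],[0,0,0.4,0,0,0]]' >/dev/null
python3 -m inch '[[0,0,0.4,0,0,0],[0,0,0.4,0,0,0],[0,0,0.3,0,0,0],[0,0,0.2,0,0,0],[0,0,0.2,0,0,0]]' >/dev/null
python3 -m inch '[[0,0,0.1,0,0,0],[0,0,0.1,0,0,0],[0,0,0,0,0,0],[0,0,0,0,0,0],[0,0,0,0,0,0]]' >/dev/null
python3 st.py .517 -.3205 .36
for i in 1 2 3; do python3 -m inch '[[0,0,0.03,0,0,0],[0,0,0.03,0,0,0],[0,0,0.03,0,0,0],[0,0,0.03,0,0,0],[0,0,0,0,0,0]]' |grep -E "ee_pos|ft_f"; done
```

```text
t 13.73 p [ 0.5181 -0.3198  0.3757] y-yaw 86.5 tilt 0.06 F [ 0.  -0.5 -4.1] w 0.0178 40.0
units to go [ 0.03 -0.02  0.39]
ee_pos: [0.518, -0.3197, 0.37]
ft_force: [0.4, 0.6, -4.0]
ee_pos: [0.518, -0.3197, 0.3652]
ft_force: [-0.1, 0.6, -3.2]
ee_pos: [0.518, -0.3197, 0.3604]
ft_force: [-1.2, 0.2, -4.2]
```

```bash
for i in 1 2 3 4; do python3 -m inch '[[0,0,0.03,0,0,0],[0,0,0.03,0,0,0],[0,0,0.03,0,0,0],[0,0,0.03,0,0,0],[0,0,0,0,0,0]]' |grep -E "ee_pos|ft_f"; done
```

```text
ee_pos: [0.5181, -0.3197, 0.3559]
ft_force: [0.2, -0.4, -1.8]
ee_pos: [0.518, -0.3197, 0.3508]
ft_force: [-0.3, 0.1, -2.0]
ee_pos: [0.518, -0.3197, 0.346]
ft_force: [-0.6, -0.1, -0.6]
ee_pos: [0.518, -0.3197, 0.3412]
ft_force: [0.4, 0.8, -2.2]
```

Fz shows that the insert has touched down at TCP z ≈ 0.357, and the hook is now 16 mm lower than that. I back out along −x and check.

```bash
python3 -m inch '[[0.08,0,0,0,0,0],[0.12,0,0,0,0,0],[0.12,0,0,0,0,0],[0.12,0,0,0,0,0],[0.12,0,0,0,0,0]]' |grep -E "ee_pos|ft_f"
python3 -m inch '[[0.04,0,0,0,0,0],[0,0,0,0,0,0],[0,0,0,0,0,0],[0,0,0,0,0,0],[0,0,0,0,0,0]]' |grep -E "ee_pos|ft_f"
python3 look.py e3 320 270 350 180
```

```text
ee_pos: [0.495, -0.3184, 0.3416]
ft_force: [0.4, -0.0, -1.4]
ee_pos: [0.4943, -0.3182, 0.3415]
ft_force: [-0.1, -0.5, -1.7]
scene predicted grip/collar/bend [[363.1, 254.7], [361.1, 274.1], [356.1, 322.9]]
top predicted grip/collar/bend [[427.1, 224.1], [422.1, 226.1], [410.4, 230.9]]
```

View pics/e3.png

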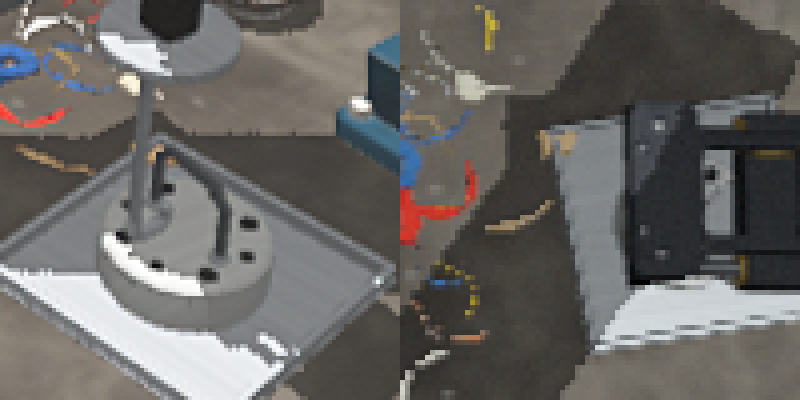

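The insert stands free in the tray, roughly centred, and the hook is clear of the loop. I lift the hook, turn back and return to the holder.

```bash
python3 -m inch '[[0,0,-0.2,0,0,0],[0,0,-0.4,0,0,0],[0,0,-0.5,0,0,0],[0,0,-0.6,0,0,0],[0,0,-0.6,0,0,0]]' >/dev/null
python3 -m inch '[[0,0,-0.6,0,0,-0.3],[0,0,-0.6,0,0,-0.3],[0,0,-0.4,0,0,0],[0,0,-0.1,0,0,0],[0,0,0,0,0,0]]' >/dev/null
for i in 1; do python3 -m inch '[[0,0.3,0,0,0,0],[0,0.6,0,0,0,0],[0,0.7,0,0,0,0],[0,0.8,0,0,0,0],[0,0.8,0,0,0,0]]' >/dev/null; done
python3 -m inch '[[0,0.8,0,0,0,0],[0,0.8,0,0,0,0],[0,0.8,0,0,0,0],[0,0.8,0,0,0,0],[0,0.8,0,0,0,0]]' >/dev/null
python3 -m inch '[[0,0.8,0,0,0,0],[0,0.8,0,0,0,0],[0,0.8,0,0,0,0],[0,0.8,0,0,0,0],[0,0.8,0,0,0,0]]' >/dev/null
python3 -m inch '[[0,0.7,0,0,0,0],[0,0.7,0,0,0,0],[0,0.5,0,0,0,0],[0,0.2,0,0,0,0],[0,0,0,0,0,0]]' >/dev/null
python3 st.py .5065 .3105 .48
```

```text
t 20.08 p [0.4872 0.216  0.5   ] y-yaw 90.84 tilt 0.14 F [-0.2 -1.  -2.2] w 0.0173 40.0
units to go [-0.52  2.36  0.5 ]
```

```bash
python3 -m inch '[[-0.13,0.5,0,0,0,0],[-0.13,0.6,0,0,0,0],[-0.13,0.6,0,0,0,0],[-0.13,0.5,0,0,0,0],[0,0.16,0,0,0,0]]' >/dev/null
python3 -m inch '[[0,0,0,0,0,0],[0,0,0,0,0,0],[0,0,0,0,0,0],[0,0,0,0,0,0],[0,0,0,0,0,0]]' >/dev/null
python3 st.py .5065 .3105 .308
python3 - <<'E'
from bench import eyes
from h import *
c=eyes.camera("top");im=c["pixels"][...,::-1];d=eyes.camera("scene");s=d["pixels"][...,::-1]
f=lambda a:cv2.resize(a,(400,400),interpolation=cv2.INTER_NEAREST)
cv2.imwrite("pics/e4.png",np.hstack([f(im[150:300,320:470]),f(s[100:215,135:250])]))
E
```

```text
t 20.92 p [0.5081 0.3071 0.5019] y-yaw 90.55 tilt 0.03 F [ 0.3  0.2 -1.6] w 0.0177 40.0
units to go [0.04 0.08 4.85]
```

View pics/e4.png

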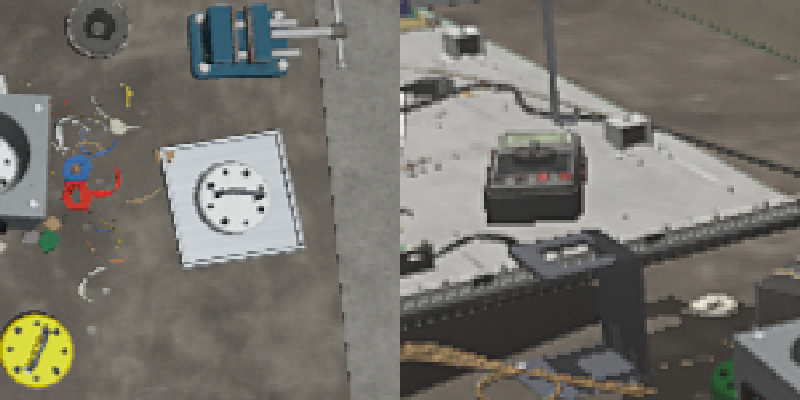

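The insert stands centred in the tray (at (232,197) in the left half). The empty holder opening is where it was measured. I lower the hook into it.

```bash
python3 -m inch '[[0.04,0.08,0.2,0,0,0],[0,0,0.4,0,0,0],[0,0,0.5,0,0,0],[0,0,0.5,0,0,0],[0,0,0.4,0,0,0]]' |grep -E "ee_pos|ft_f"
python3 -m inch '[[0,0,0.2,0,0,0],[0,0,0.2,0,0,0],[0,0,0.2,0,0,0],[0,0,0.2,0,0,0],[0,0,0.2,0,0,0]]' |grep -E "ee_pos|ft_f"
python3 -m inch '[[0,0,0.2,0,0,0],[0,0,0.2,0,0,0],[0,0,0.2,0,0,0],[0,0,0.2,0,0,0],[0,0,0.2,0,0,0]]' |grep -E "ee_pos|ft_f"
python3 -m inch '[[0,0,0.1,0,0,0],[0,0,0.1,0,0,0],[0,0,0,0,0,0],[0,0,0,0,0,0],[0,0,0,0,0,0]]' |grep -E "ee_pos|ft_f"
```

```text
ee_pos: [0.5059, 0.3116, 0.4194]
ft_force: [0.6, -0.2, -2.2]
ee_pos: [0.5064, 0.3117, 0.3814]
ft_force: [0.0, 0.2, -2.1]
ee_pos: [0.5064, 0.3115, 0.3408]
ft_force: [0.8, 0.9, -1.0]
ee_pos: [0.5065, 0.3116, 0.334]
ft_force: [-0.0, -0.1, -2.4]
```

```bash
for i in 1 2; do python3 -m inch '[[0,0,0.1,0,0,0],[0,0,0.1,0,0,0],[0,0,0.05,0,0,0],[0,0,0,0,0,0],[0,0,0,0,0,0]]' |grep -E "ee_pos|ft_f"; done
python3 -m inch '[[0,0,0.03,0,0,0],[0,0,0.03,0,0,0],[0,0,0.02,0,0,0],[0,0,0,0,0,0],[0,0,0,0,0,0]]' |grep -E "ee_pos|ft_f"
```

```text
ee_pos: [0.5063, 0.3115, 0.3233]
ft_force: [-0.6, 0.3, -1.8]
ee_pos: [0.5063, 0.3115, 0.3133]
ft_force: [-0.6, -0.2, -0.7]
ee_pos: [0.5064, 0.3115, 0.3104]
ft_force: [0.5, -0.6, 0.2]
```

```bash
for i in 1 2 3; do python3 -m inch '[[0,0,0.03,0,0,0],[0,0,0.02,0,0,0],[0,0,0,0,0,0],[0,0,0,0,0,0],[0,0,0,0,0,0]]' |grep -E "ee_pos|ft_f"; done
```

```text
ee_pos: [0.5064, 0.3115, 0.3103]
ft_force: [-4.9, -3.7, 14.4]
ee_pos: [0.5064, 0.3114, 0.3102]
ft_force: [-11.8, -7.4, 30.2]
ee_pos: [0.5065, 0.3114, 0.31]
ft_force: [-17.4, -12.7, 43.9]
```

The collar is seated at TCP z ≈ 0.310. I take the press off, release and lift away.

```bash
python3 -m inch '[[0,0,-0.07,0,0,0],[0,0,-0.07,0,0,0],[0,0,0,0,0,0],[0,0,0,0,0,0],[0,0,0,0,0,0]]' |grep -E "ee_pos|ft_f"
python3 -m inch '[[0,0,0,0,0,0],[0,0,0,0,0,0],[0,0,0,0,0,0],[0,0,0,0,0,0],[0,0,0,0,0,0]]' 1 >/dev/null
python3 -m inch '[[0,0,0,0,0,0],[0,0,0,0,0,0],[0,0,0,0,0,0],[0,0,0,0,0,0],[0,0,0,0,0,0]]' |grep -E "width|ft_f"
python3 -m inch '[[0,0,0,0,0,0],[0,0,0,0,0,0],[0,0,0,0,0,0],[0,0,0,0,0,0],[0,0,0,0,0,0]]' |grep -E "width|ft_f"
python3 -m inch '[[0,0,-0.3,0,0,0],[0,0,-0.6,0,0,0],[0,0,-0.6,0,0,0],[0,0,-0.6,0,0,0],[0,0,-0.6,0,0,0]]' >/dev/null
python3 -m inch '[[0,0,-0.6,0,0,0],[0,0,-0.4,0,0,0],[0,0,0,0,0,0],[0,0,0,0,0,0],[0,0,0,0,0,0]]' >/dev/null
python3 st.py
python3 - <<'E'
from bench import eyes
from h import *
c=eyes.camera("top");im=c["pixels"][...,::-1];d=eyes.camera("scene");s=d["pixels"][...,::-1]
f=lambda a:cv2.resize(a,(400,400),interpolation=cv2.INTER_NEAREST)
cv2.imwrite("pics/e5.png",np.hstack([f(s[100:215,135:250]),f(s[280:380,310:425])]))
E
```

```text
ee_pos: [0.5064, 0.3117, 0.3102]
ft_force: [-2.1, -1.0, 6.6]
ft_force: [0.2, 0.5, -0.5]
width: 0.076
ft_force: [0.0, -0.1, 0.7]
width: 0.0869
t 27.68 p [0.5062 0.3114 0.4575] y-yaw 90.63 tilt 0.04 F [ 0.  -0.   0.7] w 0.0869 0.0
```

View pics/e5.png

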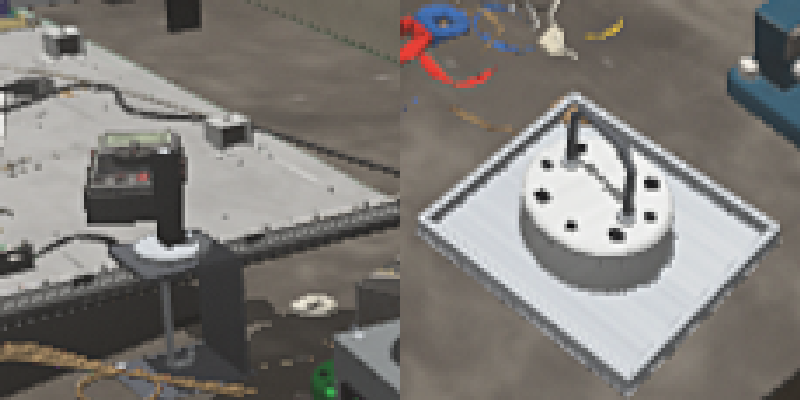

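The hook hangs upright in its holder with the collar on the plate (left half, about (165,245)). The insert stands upright in the tray (right half, about (600,190)), and the gripper is clear.

```bash
python3 -c "
from bench import job;print(job.close_job())"
```

```text
the job is handed in; nothing more can be done
None
```

The job is handed in: at the last look, before hand-in, the insert stood upright near the centre of the tray and the hook hung upright in its holder with the gripper clear, though hand-in returned no verdict.

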